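# Gather the steel slugs at the pouring corner of the tote

### The job

Lift the clear cover off the small parts tote by its knob and set it down flat on the middle of the rubber mat without dropping it. Then take the tote by its upright handle, lift it well clear of the bench and everything on it, and tip it about 30 degrees or more so that all four loose steel slugs slide together into the corner that has the pouring lip. Finish while still holding the tote up, tilted and still, with the slugs gathered in that corner, and leave everything else where it is.

Things in the scene. Friction and masses are not known exactly. Their poses are not given: they have to be found in the camera images.
- tote: small open blue plastic tote, outside 110 (its x) x 170 (its y) x 60 mm high (its z), walls and floor 4 mm thick, about 0.28 kg; origin at the centre of its underside, z up. An upright handle stands on the middle of its wall at -x; a small flat slanting pouring lip, 34 mm wide, sticks out diagonally about 25 mm from the rim of one corner only, the one at -x, +y. It stands loose on the bench, handle roughly towards the robot
- tote_handle (a point): point in the handle, 80 mm above the tote's underside and 53 mm from its origin towards -x. The handle is a solid upright plate, 12 mm thick (tote x), 60 mm wide (tote y), reaching from 50 to 100 mm above the tote's underside (40 mm above the rim): pinch it from above across its thickness
- tote_corner (a point): innermost point of the tote's inner floor in the corner with the pouring lip (51 mm towards -x, 81 mm towards +y from the origin, 4 mm above the underside)
- cover: flat clear plastic cover, 100 (x) x 168 (y) x 4 mm, 0.1 kg, lying loose on the tote's rim, its axes along the tote's; origin at the centre of its underside, 8 mm from the tote's centre towards +x and 60 mm above the tote's underside. Its edge is 5 mm from the handle
- cover_knob (a point): middle of the black round knob at the centre of the cover: 24 mm across, from 12 to 34 mm above the cover's underside; this point is 23 mm above it. Fingers opened along the tote's y keep clear of the tote's handle
- mat: plain black rubber mat, 140 (x) x 200 (y) x 3 mm thick, fixed to the bench; origin at the centre of its underside, so its top is 3 mm up. The cover is to lie on its middle
- slug0: loose steel slug, 20 mm across and 14 mm high, 34 g, standing in the tote (there are four alike); origin at the centre of its underside. Polished: on the tote's plastic it slides with a friction coefficient of about 0.2, so it goes at a tilt of 15 degrees, and along a wall too at about 30
- slug1: loose steel slug, 20 mm across and 14 mm high, 34 g, standing in the tote (there are four alike); origin at the centre of its underside. Polished: on the tote's plastic it slides with a friction coefficient of about 0.2, so it goes at a tilt of 15 degrees, and along a wall too at about 30
- slug2: loose steel slug, 20 mm across and 14 mm high, 34 g, standing in the tote (there are four alike); origin at the centre of its underside. Polished: on the tote's plastic it slides with a friction coefficient of about 0.2, so it goes at a tilt of 15 degrees, and along a wall too at about 30
- slug3: loose steel slug, 20 mm across and 14 mm high, 34 g, standing in the tote (there are four alike); origin at the centre of its underside. Polished: on the tote's plastic it slides with a friction coefficient of about 0.2, so it goes at a tilt of 15 degrees, and along a wall too at about 30
- weight: bystander: steel hook weight with a small head, 38 mm across, 70 mm tall; origin at the centre of its underside; to be left alone
- tape_roll: bystander: cardboard tape core, 88 mm across, 24 mm high, lying flat; origin at the centre of its underside; to be left alone
- bottle: bystander: white bottle, 60 mm across, 150 mm tall; origin at the centre of its underside; to be left alone
- coupons: bystander: stack of thin steel test strips, 150 x 30 x 12 mm, long along its x; origin at the centre of its underside; to be left alone
- spatula: bystander: spatula lying near the far edge, long along its x; to be left alone
- driver: bystander: screwdriver lying near the far edge, long along its x; to be left alone
Things that resemble listed ones, but are neither listed nor needed, are in the scene too. There is more than one size of the cover; the job needs the smallest.

How it is judged:
On the way, in this order (a step that is already met when the one before it is completed fails the run):
1. the cover is set down on the middle of the mat, still held by the knob (horizontal distance between cover and mat below 0.035 m and height (world z) of cover below 0.014 m and contact force between cover and the fingers above 0.5 N), for 0.05 s.
2. the cover lies flat on the mat, let go (horizontal distance between cover and mat below 0.035 m and angle between cover's own z axis and vertical below 0.05 rad and height (world z) of cover below 0.009 m and contact force between cover and the fingers below 0.2 N and linear speed of cover below 0.03 m/s), for 0.2 s.
3. the tote is held up clear of the bench and tilted, with all four slugs in the corner with the lip (angle between tote's own z axis and vertical above 0.35 rad and height (world z) of tote_corner above 0.03 m and contact force between tote and the fingers above 1 N and distance between each of slug0, slug1, slug2, slug3 and tote_corner below 0.08 m), for 0.3 s.
At the end, for the whole second after the job is handed in: Tote still, held by the fingers only, tilted over 20 degrees, lip corner of its inner floor over 30 mm up, touching nothing else; all slugs within 80 mm of that corner; cover flat, let go, its centre within 35 mm of the mat's (all of step 2 and all of step 3 and linear speed of tote below 0.04 m/s and angular speed of tote below 0.2 rad/s and contact force between tote and weight below 0.3 N and contact force between tote and tape_roll below 0.3 N and contact force between tote and bottle below 0.3 N and contact force between tote and coupons below 0.3 N and contact force between tote and spatula below 0.3 N and contact force between tote and driver below 0.3 N and contact force between tote and cover below 0.3 N and contact force between tote and mat below 0.3 N); the arm keeps its last pose, push and grip.
It fails at once if one of the things to be left alone is pushed more than 20 mm from its place (distance of any of weight, tape_roll, bottle, coupons, spatula, driver from where it was at the start of the episode above 0.02 m).
It also fails if it takes over 64 s, if anything falls off the work surface, if the arm or the gripper's body presses on something with over 40 N, if the wrist force passes 120 N, or if a joint passes its speed limit or range.

### The arm

A 7-joint arm with a two-finger parallel gripper is mounted at the origin on the work surface. World frame = base frame: x ahead of the robot, y to its left, z up, the work surface at z = 0. Lengths are in m, angles in rad, forces in N, time in s.
With the tool pointing down it reaches from about 0.425 to 1.025 m from the base axis. Payload 3.6 kg.
Tool frame: the origin (TCP) lies between the finger pads; the fingertips stand 11 mm ahead of it and the grasp point (between the pads) lies 8 mm behind it; z points along the fingers, y is the line along which they close (so a half turn about z gives the same grasp; the last joint's range is limited). The gripper opens to 85 mm and grips with 20 to 120 N. Pads are 22 mm wide; open, the fingers measure 114 mm over their backs; the gripper's body (76 mm by 85 mm) begins 54 mm behind the grasp point. The pads swing forward as they close: fully open they stand 13 mm farther back than shut.
Start: joints at [-1.252, 0.591, 0.048, 1.609, -0.033, 0.943, -0.034], TCP at [0.291, 0.664, 0.204] pointing down, gripper open.
Joint ranges: [-2.69, 2.69], [-0.47, 2.24], [-1.27, 1.36], [0.19, 2.51], [-1.53, 4.68], [0.08, 2.07], [-3.09, 3.09]. Speed limits (rad/s): [2.57, 2.57, 3.14, 3.14, 3.14, 3.14, 3.14].

### API

Orientations are given as a 3x3 rotation matrix whose columns are the frame's x, y, z axes.
In Python, from workcell import get_state, camera, get_calibration, ticket gives the robot as it stands. The module is installed in compiled form; this text tells all that it offers.
- The arm moves only by the shell command python3 -m jog 'ROWS' [OPENING] [FORCE]. ROWS is JSON, a list of rows, each a list of 6 numbers: the shift along the tool's x, y, z in mm, then the turn, a rotation vector about the tool's x, y, z in rad. A call has 1 to 8 rows; each row shifts and turns the commanded pose from where the row before left it, along the tool's axes as they then stand; what a row does not reach is not made up. A row lasts 1/10 s, in which the tool goes at most 50 mm and 8.59 degrees, less where a joint would pass 70% of its speed; a pose out of reach is approached as far as the arm can. A call with a gripper value outside its range is refused whole. OPENING is the closure in counts, from 0 (fully open) to 255 (shut), set as the call begins (- or left out, the last holds). The fingers move at their own pace and stop on an object; FORCE is the grip in N (left out, the last holds). Time passes only in rows, so rows that do not move let the fingers close. It gives the time, the measured TCP pose, the force, the opening and the grip force at its end, in the units of the state.
- get_state(): the state, without advancing time (a new reading comes with each control period).
- camera(name): name is "side" or "top" or "wrist"; returns the picture (480x640x3 uint8, red, green, blue); there is no depth.
- get_calibration(name): a dict with "fx", "fy", "cx", "cy" (pixels), "origin" and "rotation" of the camera in the world. Camera axes: x right, y down, z forward; pixel columns grow to the right and rows downward; lengths in m; the calibration is good to about 2 mm. A picture is of the moment at which its call begins: read the wrist's pose just before it. get_calibration takes no time and is no camera call; for the wrist camera it gives the pose at the moment of the call.
- ticket.job_done(): hands the job in; it is judged then, once.
The state is a dict: "t": time; "q": joint angles; "qvel": joint speeds; "tau": joint torques, N m; "position": TCP position; "eef_rot": TCP orientation; "ft_force": force on the tool from outside, world axes, zero at the start; "ft_torque": the same for the moment, N m; "grip_width": opening from 0.0 (shut) to 1.0 (fully open); "gripper_force": force on a finger pad.
Only numpy, scipy, OpenCV 4.12 (cv2) and the standard library are available. Lean on these libraries where they do the work, as an engineer would, in place of code of your own. Each camera call takes 0.05 s, during which the arm holds its last target. There are 200 camera calls.

## Working session

There is one attempt and no reset: what is moved stays moved. The work goes in short steps, Python scripts to look and compute and a shell command to move; the robot and the scene stay as the last step left them, time stands still between calls to the robot, and variables do not carry over. Pictures are saved under pics/ and viewed, at most 10 in all, crops included, and the job is handed in when it is done.

```bash
mkdir -p pics
python3 - <<'E'
from workcell import get_state,camera,get_calibration
import cv2
s=get_state();print(s['t'],s['position'],s['eef_rot'])
for n in("top","side"):
    im=camera(n);cv2.imwrite(f'pics/{n}0.png',im[:,:,::-1]);c=get_calibration(n);print(n,c)
E
```

```text
0.0 [0.2905107  0.6632604  0.20261576] [[-9.16013586e-01  4.01146461e-01 -7.92263664e-04]
 [ 4.01147221e-01  9.16011100e-01 -2.13814412e-03]
 [-1.31986636e-04 -2.27638343e-03 -9.99997400e-01]]
top {'fx': 591.8229486185129, 'fy': 591.8229486185129, 'cx': 324.40716246039864, 'cy': 237.21964574662107, 'origin': array([0.34990353, 0.00648561, 1.71482998]), 'rotation': array([[-0.02466689, -0.99473514,  0.09946634],
       [-0.9996148 ,  0.02327652, -0.01511483],
       [ 0.01272002, -0.09980086, -0.99492612]])}
side {'fx': 470.8004166363228, 'fy': 470.8004166363228, 'cx': 325.569964565423, 'cy': 238.51603531706888, 'origin': array([ 0.15270271, -0.90663319,  0.80051018]), 'rotation': array([[ 0.927656  , -0.21501733,  0.30532259],
       [-0.37340134, -0.54519422,  0.75055627],
       [ 0.00507751, -0.81026589, -0.58604045]])}
```

View pics/top0.png

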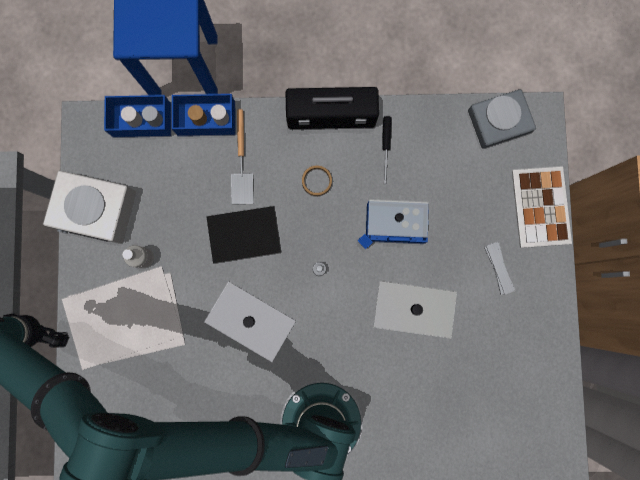

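View pics/side0.png

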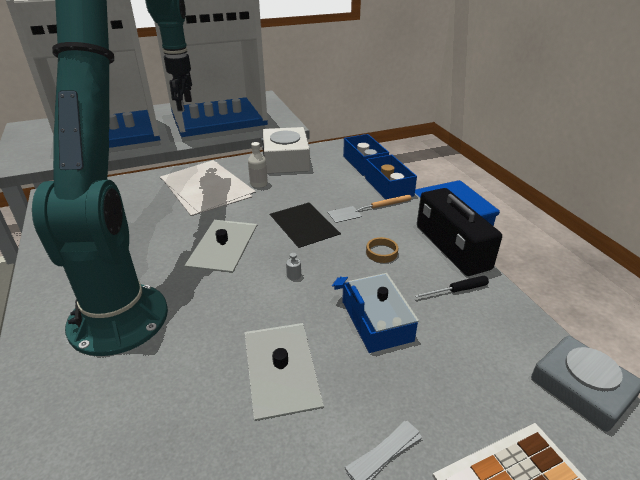

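The top picture shows three knobs. (399,217) is on the blue tote. (249,322) and (417,310) are on larger covers lying on the bench. I choose (399,217), the smallest cover, on the tote with its handle towards the robot and its lip at (366,241). The mat is at (244,235) and the bottle at (133,256).

```bash
cat > h.py <<'E'
import numpy as np,cv2
from workcell import get_state,camera,get_calibration
def ray(c,u,v,z):
    d=c['rotation']@np.array([(u-c['cx'])/c['fx'],(v-c['cy'])/c['fy'],1]);o=c['origin']
    return o+d*(z-o[2])/d[2]
def proj(c,p):
    q=c['rotation'].T@(np.array(p)-c['origin']);return np.array([c['fx']*q[0]/q[2]+c['cx'],c['fy']*q[1]/q[2]+c['cy']])
def tri(c1,p1,c2,p2):
    A=[];b=[]
    for c,p in((c1,p1),(c2,p2)):
        d=ray(c,*p,0)-c['origin'];d/=np.linalg.norm(d);P=np.eye(3)-np.outer(d,d);A.append(P);b.append(P@c['origin'])
    return np.linalg.lstsq(np.vstack(A),np.hstack(b),rcond=None)[0]
def blobs(m,mn=20):
    cs,_=cv2.findContours(m.astype(np.uint8),cv2.RETR_EXTERNAL,cv2.CHAIN_APPROX_NONE)
    return [(cv2.contourArea(c),cv2.minAreaRect(c)) for c in cs if cv2.contourArea(c)>mn]
E
python3 - <<'E'
from h import *
T=cv2.imread('pics/top0.png');S=cv2.imread('pics/side0.png');ct,cs=get_calibration('top'),get_calibration('side')
def region(im,u0,u1,v0,v1,f):
    m=np.zeros(im.shape[:2],bool);m[v0:v1,u0:u1]=f(im[v0:v1,u0:u1].astype(int));return m
dark=lambda a:a.max(2)<60
b=blobs(region(T,380,420,205,230,dark),10);print('knobT',b)
s=blobs(region(S,370,395,283,304,dark),10);print('knobS',s)
print('knob tri',tri(ct,b[0][1][0],cs,s[0][1][0]),'ray z.085',ray(ct,*b[0][1][0],.089))
m=blobs(region(T,195,295,195,275,dark),500);print('mat',m);print(ray(ct,*m[0][1][0],.003),[ray(ct,*p,.003).round(3) for p in cv2.boxPoints(m[0][1])])
blue=lambda a:(a[:,:,0]>a[:,:,2]+50)
m=blobs(region(T,350,440,190,255,blue),20);print('tote',m)
# cover
g=region(T,360,435,195,240,lambda a:(a.min(2)>140)&(a[:,:,0]>a[:,:,2]+5));m=blobs(g,300);print('cover',m)
for _,r in m: print(ray(ct,*r[0],.064),[ray(ct,*p,.064).round(4) for p in cv2.boxPoints(r)])
for n,p,z in(('bottle',(133,256),.1),('weight',(320,269),.05),('tape',(317,181),.02),('driver',(387,150),.01),('coupon',(499,268),.01)):print(n,ray(ct,*p,z).round(3))
c=np.hstack([cv2.resize(T[185:260,350:450],(400,300),interpolation=3),cv2.resize(S[265:355,325:445],(400,300),interpolation=3)]);cv2.imwrite('pics/crop0.png',c)
E
```

```text
knobT [(39.0, ((398.50006103515625, 217.00003051757812), (6.363961219787598, 7.77817440032959), 45.0))]
knobS [(103.5, ((382.0, 293.5), (13.0, 10.0), 90.0))]
knob tri [ 0.56601061 -0.22675234  0.08068028] ray z.085 [ 0.56400941 -0.2251821   0.089     ]
mat [(3115.0, ((243.5194854736328, 234.23245239257812), (47.343746185302734, 68.99324798583984), 81.63410949707031))]
[0.53525063 0.21508635 0.003     ] [array([0.592, 0.324, 0.003]), array([0.617, 0.125, 0.003]), array([0.479, 0.107, 0.003]), array([0.455, 0.304, 0.003])]
tote [(348.0, ((392.2236328125, 236.78233337402344), (16.811599731445312, 68.94947052001953), 84.19327545166016))]
cover [(1845.5, ((397.9465637207031, 218.04986572265625), (58.896034240722656, 33.118247985839844), 1.9749338626861572))]
[ 0.56435656 -0.22707193  0.064     ] [array([ 0.5223, -0.1411,  0.064 ]), array([ 0.6162, -0.1473,  0.064 ]), array([ 0.6067, -0.3136,  0.064 ]), array([ 0.5127, -0.3065,  0.064 ])]
bottle [0.472 0.504 0.1  ]
weight [ 0.427 -0.004  0.05 ]
tape [ 0.684 -0.002  0.02 ]
driver [ 0.774 -0.21   0.01 ]
coupon [ 0.419 -0.522  0.01 ]
```

View pics/crop0.png

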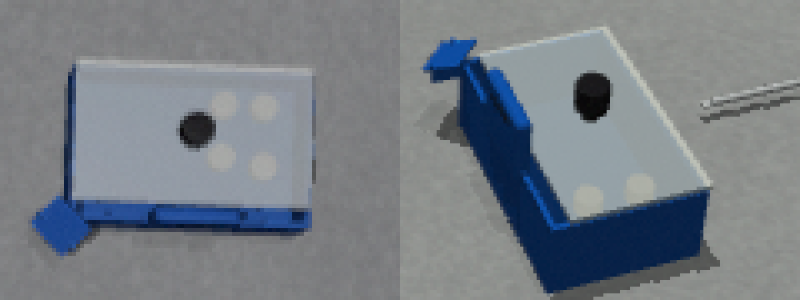

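The crop confirms it: the knob is on the small clear cover, the four slugs show through at (225–265,105–165), the handle is on the lower wall, and the lip is at the lower-left corner. Next I rotate, then traverse.

```bash
cat >> h.py <<'E'
def to(p,yh=None):
    "shift in tool axes (mm) to world TCP p (NaN=keep), turn about tool z (rad) to set tool-y heading yh deg"
    s=get_state();R=s['eef_rot'];d=np.array(p)-s['position'];d[np.isnan(d)]=0
    print('t',round(s['t'],2),'pos',s['position'].round(4),'shift mm',(R.T@d*1000).round(1),'tilt',(R.T@[0,0,-1]).round(3),'yhead',np.degrees(np.arctan2(R[1,1],R[0,1])).round(2),
     'turn',None if yh is None else -np.radians((yh-np.degrees(np.arctan2(R[1,1],R[0,1]))+90)%180-90).round(3), 'F',s['ft_force'].round(1),'w',round(float(s['grip_width']),3),'gf',round(float(s['gripper_force']),1))
E
python3 -m jog '[[0,0,0,0,0,-0.12],[0,0,0,0,0,-0.12],[0,0,0,0,0,-0.114],[-13,-35,0,0,0,0],[-13,-35,0,0,0,0],[-13,-35,0,0,0,0],[-13,-35,0,0,0,0],[-13,-35,0,0,0,0]]'
python3 -m jog '[[-13,-35,0,0,0,0],[-13,-35,0,0,0,0],[-13,-35,0,0,0,0],[-13,-35,0,0,0,0],[-13,-35,0,0,0,0],[-13,-35,0,0,0,0],[-13,-35,0,0,0,0],[-13,-35,0,0,0,0]]'
python3 -m jog '[[-13,-35,0,0,0,0],[-13,-35,0,0,0,0],[-13,-35,0,0,0,0],[-13,-35,0,0,0,0],[-13,-35,0,0,0,0],[-13,-35,0,0,0,0],[-13,-35,0,0,0,0],[-13,-35,0,0,0,0]]'
python3 -c "
from h import *
to([.565,-.226,.2],86.7)"
```

```text
t: 0.9
position: [0.3456, 0.4837, 0.2034]
eef_rot: [[-0.998, 0.059, -0.0], [0.059, 0.998, -0.001], [0.0, -0.001, -1.0]]
ft_force: [0.7, 1.4, 0.2]
grip_width: 1.001
gripper_force: 0.0
t: 1.7
position: [0.4328, 0.1983, 0.2037]
eef_rot: [[-0.998, 0.059, -0.0], [0.059, 0.998, -0.0], [0.0, -0.0, -1.0]]
ft_force: [0.5, 0.1, 0.1]
grip_width: 0.997
gripper_force: 0.0
t: 2.5
position: [0.5201, -0.0871, 0.2036]
eef_rot: [[-0.998, 0.059, -0.0], [0.059, 0.998, 0.0], [0.001, 0.0, -1.0]]
ft_force: [0.8, 0.4, 1.0]
grip_width: 1.002
gripper_force: 0.0
t 2.5 pos [ 0.5201 -0.0871  0.2036] shift mm [ -52.9 -136.     3.6] tilt [-0.001 -0.     1.   ] yhead 86.64 turn -0.001 F [0.8 0.4 1. ] w 1.002 gf 0.0
```

```bash
python3 -m jog '[[-12,-32,0,0,0,0],[-12,-32,0,0,0,0],[-12,-32,0,0,0,0],[-10,-25,0,0,0,0],[-7,-15,4,0,0,0],[0,0,0,0,0,0],[0,0,0,0,0,0]]'
python3 - <<'E'
from h import *
to([.565,-.226,.2],86.7)
c=get_calibration('wrist');im=camera('wrist');cv2.imwrite('pics/w1.png',im[:,:,::-1])
print(c,proj(c,[.565,-.226,.094]))
E
```

```text
t: 3.2
position: [0.5645, -0.223, 0.1991]
eef_rot: [[-0.998, 0.058, -0.002], [0.058, 0.998, 0.002], [0.002, 0.002, -1.0]]
ft_force: [-0.3, 0.4, -0.1]
grip_width: 1.001
gripper_force: 0.0
t 3.2 pos [ 0.5645 -0.223   0.1991] shift mm [-0.7 -2.9 -0.9] tilt [-0.002 -0.002  1.   ] yhead 86.68 turn -0.0 F [-0.3  0.4 -0.1] w 1.001 gf 0.0
{'fx': 356.1602538789248, 'fy': 356.1602538789248, 'cx': 321.57816965063853, 'cy': 240.5294456905352, 'origin': array([ 0.4930049 , -0.21913669,  0.36897805]), 'rotation': array([[ 0.05667597,  0.95873128,  0.27860755],
       [ 0.99839044, -0.05500761, -0.01380877],
       [ 0.00208664,  0.27894174, -0.96030576]])} [317.38562761 231.37986719]
```

View pics/w1.png

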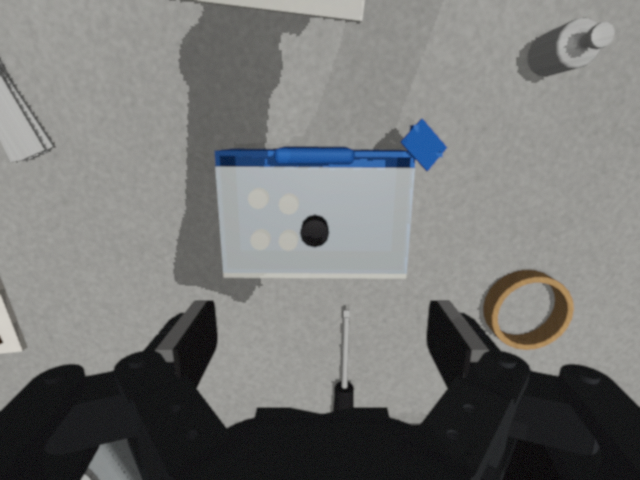

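The wrist view shows the knob at (315,230), the handle at (315,155) and the lip at (423,145), all aligned with the tool. I refine the knob position and descend.

Run:
```python
from h import *
c=get_calibration('wrist');im=cv2.imread('pics/w1.png');m=np.zeros((480,640),bool);m[205:255,290:340]=im[205:255,290:340].max(2)<60
b=blobs(m)[0];print(b);p=ray(c,*b[1][0],.085);print(p,ray(c,219.5,222,.064),ray(c,409.5,222,.064),ray(c,315,147,.1),ray(c,315,162,.1))
to([p[0],p[1],.08],86.7)
```

```text
(599.5, ((314.0, 230.5), (29.0, 26.0), 90.0))
[ 0.56664636 -0.22823936  0.085     ] [ 0.55973839 -0.31135525  0.064     ] [ 0.56908133 -0.14462882  0.064     ] [ 0.49985859 -0.22312881  0.1       ] [ 0.51057211 -0.22377888  0.1       ]
t 3.25 pos [ 0.5646 -0.2223  0.1993] shift mm [ -2.6  -6.  119.3] tilt [-0.002 -0.002  1.   ] yhead 86.75 turn 0.001 F [ 0.  -0.2  0.1] w 1.004 gf 0.0
```

```bash
python3 -m jog '[[-2,-5,20,0,0,0],[0,0,25,0,0,0],[0,0,25,0,0,0],[0,0,20,0,0,0],[0,0,15,0,0,0],[0,0,9,0,0,0],[0,0,5,0,0,0],[0,0,0,0,0,0]]'
python3 -c "
from h import *
to([.566,-.228,.08],86.7)"
python3 -m jog '[[0,0,0,0,0,0],[0,0,0,0,0,0],[0,0,0,0,0,0],[0,0,0,0,0,0],[0,0,0,0,0,0],[0,0,0,0,0,0],[0,0,0,0,0,0],[0,0,0,0,0,0]]' 255 40
python3 -m jog '[[0,0,0,0,0,0],[0,0,0,0,0,0],[0,0,-2,0,0,0],[0,0,-5,0,0,0],[0,0,-10,0,0,0],[0,0,-15,0,0,0],[0,0,-20,0,0,0],[0,0,-20,0,0,0]]'
python3 - <<'E'
from h import *
to([.566,-.228,.08],86.7)
cv2.imwrite('pics/s2.png',np.hstack([cv2.resize(camera('side')[180:380,270:470,::-1],(400,400)),cv2.resize(camera('wrist')[:,:,::-1],(400,400))]))
E
```

```text
t: 4.05
position: [0.5668, -0.2293, 0.0807]
eef_rot: [[-0.998, 0.058, -0.0], [0.058, 0.998, 0.0], [0.0, 0.0, -1.0]]
ft_force: [-0.3, 0.2, 0.0]
grip_width: 0.995
gripper_force: 0.0
t 4.05 pos [ 0.5668 -0.2293  0.0807] shift mm [0.9 1.2 0.7] tilt [-0. -0.  1.] yhead 86.66 turn -0.001 F [-0.3  0.2  0. ] w 0.995 gf 0.0
t: 4.85
position: [0.5668, -0.2297, 0.0808]
eef_rot: [[-0.998, 0.059, -0.0], [0.059, 0.998, -0.0], [0.0, -0.0, -1.0]]
ft_force: [0.2, -0.0, 0.8]
grip_width: 0.002
gripper_force: 0.0
t: 5.65
position: [0.567, -0.2298, 0.1548]
eef_rot: [[-0.998, 0.059, 0.001], [0.059, 0.998, -0.0], [-0.001, -0.0, -1.0]]
ft_force: [-0.1, -0.3, -0.3]
grip_width: -0.001
gripper_force: 0.0
t 5.65 pos [ 0.567  -0.2298  0.1548] shift mm [ 1.2  1.8 74.8] tilt [0.001 0.    1.   ] yhead 86.63 turn -0.001 F [-0.1 -0.3 -0.3] w -0.001 gf 0.0
```

View pics/s2.png

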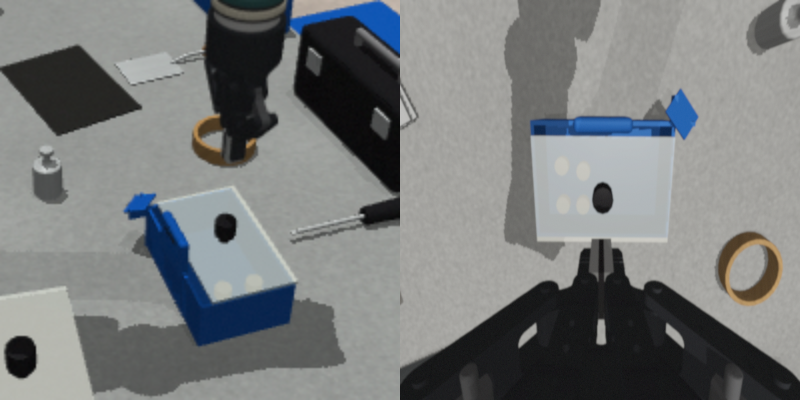

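The fingers shut on nothing, and the cover is still on the tote with its knob at (226,228) in the side crop. I'll check where the fingertips really are against the reported TCP.

Run:
```python
from h import *
s=get_state();p=s['position'];R=s['eef_rot'];tip=p+R[:,2]*.011
cs=get_calibration('side');cw=get_calibration('wrist');ct=get_calibration('top')
a=proj(cs,tip);print('side tip expected',a,'in crop',(a-[270,180])*2,'knobtop',(proj(cs,[.5665,-.228,.094])-[270,180])*2)
a=proj(cw,tip);print('wrist',a,'crop',a*[400/640,400/480],'knob',proj(cw,[.5665,-.228,.083])*[400/640,400/480])
# where observed: side tip crop (232,160), wrist tip crop (601,240)-> 
su=np.array([232,158])/2+[270,180];wu=np.array([201,240])*[640/400,480/400]
print(tri(cs,su,cw,wu),tip, cw['origin'])
```

```text
side tip expected [386.16563803 271.92750517] in crop [232.33127607 183.85501035] knobtop [224.94217081 218.84063176]
wrist [321.21999921 274.17056606] crop [200.76249951 228.47547171] knob [203.22826851 197.01163494]
[ 0.56388258 -0.2305096   0.18187477] [ 0.56956225 -0.2308315   0.14600271] [ 0.49645279 -0.22614732  0.32620343]
```

Run:
```python
from h import *
a=camera('side');w=camera('wrist')
cv2.imwrite('pics/s3.png',np.hstack([cv2.resize(a[210:310,345:425,::-1],(400,500),interpolation=0),cv2.resize(w[220:345,270:370,::-1],(400,500),interpolation=0)]))
```

```text
(no output)
```

View pics/s3.png

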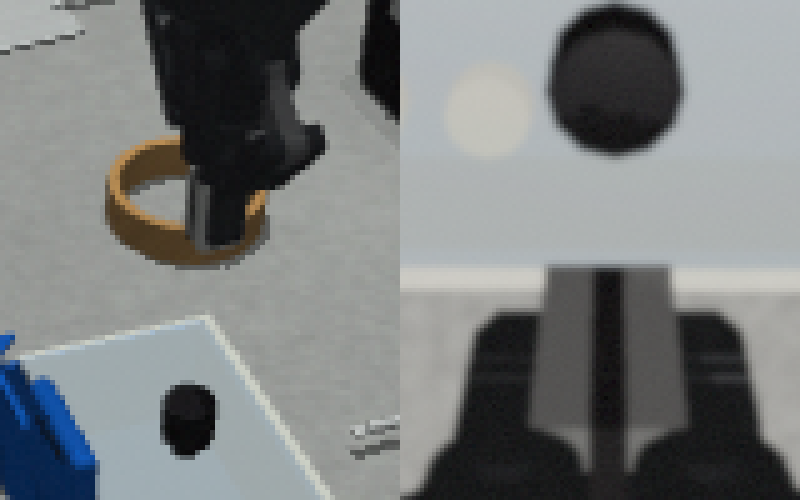

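The side crop puts the fingertip bottom at about pixel (388.6,259.4), against an expected (386,272). In the wrist view the tip edge is at (322,286). The fingertips are higher than reported, so I'll quantify it.

Run:
```python
from h import *
s=get_state();p=s['position'];R=s['eef_rot'];cs=get_calibration('side');cw=get_calibration('wrist')
print(p)
for k in(-.011,0,.011,-.02,-.03):
    t=p+R[:,2]*k
    print(k,'side',proj(cs,t).round(1),proj(cs,t-[.011,0,0]).round(1),proj(cs,t+[.011,0,0]).round(1),'wrist near/far edge',proj(cw,t-[.011,0,0]).round(1),proj(cw,t+[.011,0,0]).round(1))
d=lambda c,uv:c
# solve x offset & z from side bottom centre + wrist edge(x-11mm)
from scipy.optimize import least_squares
f=lambda v:np.r_[proj(cs,v)-[388.6,259.4],proj(cw,v-[.011,0,0])-[322,286]]
r=least_squares(f,p);print(r.x,r.fun)
```

```text
[ 0.5673395  -0.22986122  0.15404265]
-0.011 side [385.7 265.1] [381.1 266.3] [390.3 263.9] wrist near/far edge [319.8 269.8] [322.4 311.5]
0 side [385.3 269. ] [380.8 270.2] [389.9 267.8] wrist near/far edge [319.9 262. ] [322.3 301.5]
0.011 side [384.9 273. ] [380.4 274.2] [389.4 271.8] wrist near/far edge [320. 255.] [322.3 292.7]
-0.02 side [386.1 261.8] [381.5 263. ] [390.6 260.6] wrist near/far edge [319.7 277. ] [322.5 320.5]
-0.03 side [386.4 258.1] [381.8 259.3] [391.  256.9] wrist near/far edge [319.6 285.9] [322.5 331.8]
[ 0.57046203 -0.22901023  0.1773553 ] [-1.27427615  0.58380512 -0.03974077  0.28970406]
```

The fingertips are really about 23 mm behind the reported TCP rather than 11 mm ahead, so they are about 34 mm short of the description. I reopen and descend to TCP z≈0.050.

```bash
python3 -m jog '[[2,0,0,0,0,0],[0,0,0,0,0,0],[0,0,0,0,0,0],[0,0,0,0,0,0],[0,0,0,0,0,0],[0,0,20,0,0,0],[0,0,20,0,0,0],[0,0,20,0,0,0]]' 0 40
python3 -m jog '[[0,0,15,0,0,0],[0,0,10,0,0,0],[0,0,8,0,0,0],[0,0,6,0,0,0],[0,0,5,0,0,0],[0,0,0,0,0,0]]'
python3 -m jog '[[0,0,0,0,0,0],[0,0,0,0,0,0],[0,0,0,0,0,0],[0,0,0,0,0,0],[0,0,0,0,0,0],[0,0,0,0,0,0],[0,0,0,0,0,0],[0,0,0,0,0,0]]' 255 40
```

```text
t: 6.65
position: [0.5651, -0.2296, 0.0923]
eef_rot: [[-0.998, 0.059, 0.001], [0.059, 0.998, -0.0], [-0.001, -0.0, -1.0]]
ft_force: [0.5, -0.5, -0.1]
grip_width: 1.001
gripper_force: 0.0
t: 7.25
position: [0.5647, -0.2295, 0.0485]
eef_rot: [[-0.998, 0.059, -0.0], [0.059, 0.998, 0.0], [0.0, 0.0, -1.0]]
ft_force: [0.5, -0.3, 0.3]
grip_width: 1.0
gripper_force: 0.0
t: 8.05
position: [0.5651, -0.2297, 0.0493]
eef_rot: [[-0.998, 0.059, 0.001], [0.059, 0.998, -0.0], [-0.001, -0.0, -1.0]]
ft_force: [-0.4, 0.1, 5.3]
grip_width: 0.26
gripper_force: 39.3
```

Gripped at the knob's width. Lifting.

```bash
python3 -m jog '[[0,0,-2,0,0,0],[0,0,-3,0,0,0],[0,0,-6,0,0,0],[0,0,-10,0,0,0],[0,0,-15,0,0,0],[0,0,-20,0,0,0],[0,0,-20,0,0,0],[0,0,-20,0,0,0]]'
python3 -m jog '[[0,0,-20,0,0,0],[0,0,-15,0,0,0],[0,0,-5,0,0,0],[0,0,0,0,0,0]]'
python3 - <<'E'
from h import *
to([.535,.215,.2],97.2)
cv2.imwrite('pics/s4.png',np.hstack([camera('side')[130:370,270:590,::-1],cv2.resize(camera('wrist')[:,:,::-1],(320,240))]))
E
```

```text
t: 8.85
position: [0.565, -0.2296, 0.1469]
eef_rot: [[-0.998, 0.059, 0.001], [0.059, 0.998, -0.0], [-0.001, -0.0, -1.0]]
ft_force: [0.2, -0.6, -0.9]
grip_width: 0.26
gripper_force: 39.2
t: 9.25
position: [0.5654, -0.2298, 0.1863]
eef_rot: [[-0.998, 0.059, 0.002], [0.059, 0.998, -0.001], [-0.003, -0.001, -1.0]]
ft_force: [0.3, -0.3, -0.9]
grip_width: 0.258
gripper_force: 39.2
t 9.25 pos [ 0.5654 -0.2298  0.1863] shift mm [ 56.5 442.2 -14.1] tilt [0.003 0.001 1.   ] yhead 86.63 turn -0.185 F [ 0.3 -0.3 -0.9] w 0.258 gf 39.2
```

View pics/s4.png

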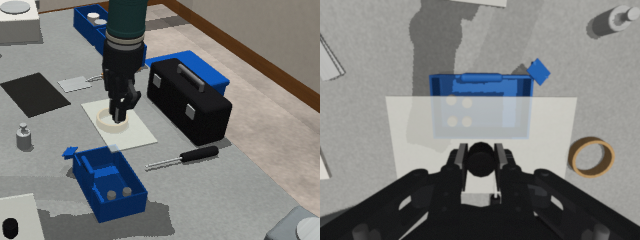

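The cover is held level and the slugs remain in the tote. Carrying it to the mat.

```bash
python3 -m jog '[[1,8,0,0,0,0],[2,16,0,0,0,0],[3,26,0,0,0,0],[4,32,0,0,0,0],[4,35,0,0,0,0],[5,35,0,0,0,0],[5,35,0,0,0,0],[5,35,0,0,0,0]]'
python3 -m jog '[[5,35,0,0,0,0],[5,35,0,0,0,0],[5,35,0,0,0,0],[4,32,0,0,0,0],[4,28,0,0,0,0],[3,26,0,0,0,0],[1,18,0,0,0,0],[0,8,0,0,0,0]]'
python3 -m jog '[[0,0,0,0,0,-0.06],[0,0,0,0,0,-0.065],[0,0,0,0,0,-0.06],[0,0,0,0,0,0],[0,0,0,0,0,0]]'
python3 - <<'E'
from h import *
to([.536,.214,.05],97.2)
E
```

```text
t: 10.15
position: [0.5477, -0.003, 0.1843]
eef_rot: [[-0.998, 0.057, -0.001], [0.057, 0.998, 0.001], [0.002, 0.001, -1.0]]
ft_force: [0.6, 0.5, -1.1]
grip_width: 0.263
gripper_force: 39.2
t: 10.95
position: [0.5335, 0.2152, 0.1844]
eef_rot: [[-0.999, 0.055, -0.001], [0.055, 0.999, 0.001], [0.001, 0.001, -1.0]]
ft_force: [0.8, 0.4, 0.4]
grip_width: 0.264
gripper_force: 39.3
t: 11.45
position: [0.5347, 0.2111, 0.1847]
eef_rot: [[-0.992, -0.123, -0.0], [-0.123, 0.992, -0.001], [0.0, -0.001, -1.0]]
ft_force: [0.3, -0.3, -1.2]
grip_width: 0.261
gripper_force: 39.3
t 11.45 pos [0.5347 0.2111 0.1847] shift mm [ -1.7   2.8 134.7] tilt [-0.     0.001  1.   ] yhead 97.08 turn -0.002 F [ 0.3 -0.3 -1.2] w 0.261 gf 39.3
```

```bash
python3 -m jog '[[0,2,10,0,0,0],[0,0,25,0,0,0],[0,0,35,0,0,0],[0,0,35,0,0,0],[0,0,30,0,0,0],[0,0,20,0,0,0],[0,0,12,0,0,0],[0,0,6,0,0,0]]'
python3 -m jog '[[0,0,5,0,0,0],[0,0,5,0,0,0],[0,0,3,0,0,0],[0,0,0,0,0,0],[0,0,0,0,0,0]]'
python3 -m jog '[[0,0,1.5,0,0,0],[0,0,1,0,0,0],[0,0,1,0,0,0],[0,0,0,0,0,0]]'
```

```text
t: 12.25
position: [0.5338, 0.2137, 0.0104]
eef_rot: [[-0.992, -0.126, -0.002], [-0.126, 0.992, -0.001], [0.002, -0.001, -1.0]]
ft_force: [0.9, 0.1, -0.5]
grip_width: 0.261
gripper_force: 39.2
t: 12.75
position: [0.5348, 0.2141, -0.0007]
eef_rot: [[-0.992, -0.126, 0.001], [-0.126, 0.992, 0.0], [-0.001, 0.0, -1.0]]
ft_force: [-0.2, 0.1, -1.3]
grip_width: 0.263
gripper_force: 39.2
t: 13.15
position: [0.5344, 0.2139, -0.0048]
eef_rot: [[-0.992, -0.126, -0.0], [-0.126, 0.992, -0.0], [0.0, -0.0, -1.0]]
ft_force: [-0.9, -0.9, -1.4]
grip_width: 0.262
gripper_force: 39.2
```

```bash
python3 -m jog '[[0,0,1,0,0,0],[0,0,1,0,0,0],[0,0,1,0,0,0],[0,0,0.5,0,0,0],[0,0,0,0,0,0]]'
python3 -m jog '[[0,0,0.5,0,0,0],[0,0,0,0,0,0],[0,0,0,0,0,0]]'
```

```text
t: 13.65
position: [0.5344, 0.214, -0.0077]
eef_rot: [[-0.992, -0.126, -0.0], [-0.126, 0.992, 0.0], [0.0, 0.0, -1.0]]
ft_force: [-1.1, -0.2, 4.9]
grip_width: 0.263
gripper_force: 39.8
t: 13.95
position: [0.5345, 0.214, -0.0078]
eef_rot: [[-0.992, -0.126, 0.0], [-0.126, 0.992, 0.0], [-0.0, 0.0, -1.0]]
ft_force: [-2.5, -0.5, 8.7]
grip_width: 0.262
gripper_force: 40.1
```

Contact. Release and back off straight up.

```bash
python3 -m jog '[[0,0,0,0,0,0],[0,0,0,0,0,0],[0,0,0,0,0,0],[0,0,0,0,0,0],[0,0,0,0,0,0],[0,0,0,0,0,0],[0,0,0,0,0,0]]' 0
python3 -m jog '[[0,0,-8,0,0,0],[0,0,-15,0,0,0],[0,0,-25,0,0,0],[0,0,-35,0,0,0],[0,0,-35,0,0,0],[0,0,-35,0,0,0],[0,0,-25,0,0,0],[0,0,-15,0,0,0]]'
python3 - <<'E'
from h import *
to([.505,-.224,.185],-3.3)
cv2.imwrite('pics/s5.png',np.hstack([camera('side')[130:370,240:560,::-1],cv2.resize(camera('wrist')[:,:,::-1],(320,240))]))
E
```

```text
t: 14.65
position: [0.5345, 0.214, -0.0088]
eef_rot: [[-0.992, -0.126, -0.0], [-0.126, 0.992, -0.0], [0.0, -0.0, -1.0]]
ft_force: [0.2, 0.3, -0.8]
grip_width: 1.0
gripper_force: 0.0
t: 15.45
position: [0.5356, 0.2144, 0.1884]
eef_rot: [[-0.992, -0.126, 0.005], [-0.126, 0.992, 0.002], [-0.005, 0.002, -1.0]]
ft_force: [-0.7, 0.2, -0.1]
grip_width: 0.999
gripper_force: 0.0
t 15.45 pos [0.5356 0.2144 0.1884] shift mm [  85.5 -431.1    2.2] tilt [ 0.005 -0.002  1.   ] yhead 97.22 turn -1.387 F [-0.7  0.2 -0.1] w 0.999 gf 0.0
```

View pics/s5.png

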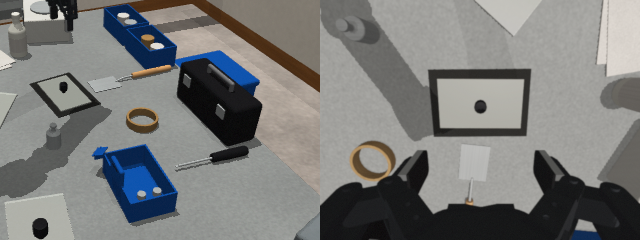

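The cover lies flat and centred on the mat (knob at (480,106) in the wrist half), and the tote is open with its slugs at (142–157,190). Now to the handle.

```bash
python3 -m jog '[[3,-15,0,0,0,0],[6,-30,0,0,0,0],[7,-35,0,0,0,0],[7,-35,0,0,0,0],[7,-35,0,0,0,0],[7,-35,0,0,0,0],[7,-35,0,0,0,0],[7,-35,0,0,0,0]]'
python3 -m jog '[[7,-35,0,0,0,0],[7,-35,0,0,0,0],[7,-35,0,0,0,0],[6,-35,0,0,0,0],[4,-25,0,0,0,0],[2,-11,0,0,0,0],[0,0,0,0,0,0.12],[0,0,0,0,0,0.13]]' 
python3 -m jog '[[0,0,0,0,0,0.13],[0,0,0,0,0,0.13],[0,0,0,0,0,0.13],[0,0,0,0,0,0.13],[0,0,0,0,0,0.13],[0,0,0,0,0,0.13],[0,0,0,0,0,0.13],[0,0,0,0,0,0.13]]' 
python3 -m jog '[[0,0,0,0,0,0.13],[0,0,0,0,0,0.13],[0,0,0,0,0,0.13],[0,0,0,0,0,0.07],[0,0,0,0,0,0],[0,0,0,0,0,0]]'
python3 - <<'E'
from h import *
to([.505,-.224,.05],-3.3);print(get_state()['q'].round(2))
c=get_calibration('wrist');cv2.imwrite('pics/w6.png',camera('wrist')[:,:,::-1]);print(proj(c,[.505,-.224,.1]));cv2.imwrite('pics/t6.png',camera('top')[:,:,::-1])
E
```

```text
t: 16.35
position: [0.5137, -0.0481, 0.183]
eef_rot: [[-0.992, -0.125, -0.003], [-0.125, 0.992, -0.001], [0.003, -0.0, -1.0]]
ft_force: [0.6, -0.4, -0.5]
grip_width: 1.004
gripper_force: 0.0
t: 17.15
position: [0.5038, -0.2241, 0.1833]
eef_rot: [[-0.992, 0.13, -0.002], [0.13, 0.992, 0.001], [0.003, 0.001, -1.0]]
ft_force: [-0.3, 0.0, -0.5]
grip_width: 0.999
gripper_force: 0.0
t: 17.95
position: [0.5042, -0.2229, 0.1833]
eef_rot: [[-0.392, 0.92, -0.002], [0.92, 0.392, 0.001], [0.002, -0.002, -1.0]]
ft_force: [-0.5, -0.0, 0.1]
grip_width: 0.998
gripper_force: 0.0
t: 18.55
position: [0.5047, -0.2233, 0.1837]
eef_rot: [[0.051, 0.999, -0.002], [0.999, -0.051, 0.001], [0.001, -0.002, -1.0]]
ft_force: [0.7, 0.1, -1.0]
grip_width: 0.997
gripper_force: 0.0
t 18.55 pos [ 0.5047 -0.2233  0.1837] shift mm [ -0.7   0.5 133.7] tilt [-0.001  0.002  1.   ] yhead -2.91 turn 0.007 F [ 0.7  0.1 -1. ] w 0.997 gf 0.0
[-0.08  0.45  0.57  2.04 -0.36  0.75  0.65]
[322.81610604 238.00952545]
```

View pics/w6.png

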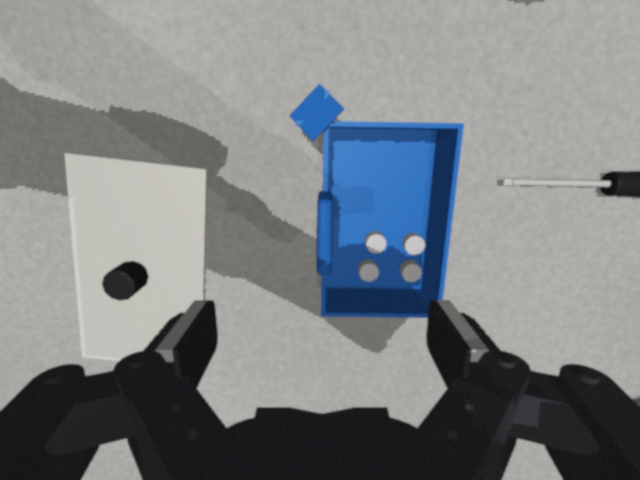

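The wrist view shows the handle top centred at about (324,233) between the fingers, with the tote corners at (330,125)–(445,315). I descend and pinch.

```bash
python3 -m jog '[[3,1,15,0,0,0],[0,0,25,0,0,0],[0,0,30,0,0,0],[0,0,25,0,0,0],[0,0,18,0,0,0],[0,0,12,0,0,0],[0,0,8,0,0,0],[0,0,0,0,0,0]]'
python3 -m jog '[[0,0,0,0,0,0],[0,0,0,0,0,0],[0,0,0,0,0,0],[0,0,0,0,0,0],[0,0,0,0,0,0],[0,0,0,0,0,0],[0,0,0,0,0,0],[0,0,0,0,0,0]]' 255 100
```

```text
t: 19.45
position: [0.5062, -0.2211, 0.0507]
eef_rot: [[0.053, 0.999, -0.001], [0.999, -0.053, 0.001], [0.001, -0.001, -1.0]]
ft_force: [0.6, 0.1, 0.7]
grip_width: 0.997
gripper_force: 0.0
t: 20.25
position: [0.507, -0.2214, 0.0519]
eef_rot: [[0.054, 0.999, 0.001], [0.999, -0.054, 0.0], [0.0, 0.001, -1.0]]
ft_force: [0.6, 1.1, 5.9]
grip_width: 0.113
gripper_force: 98.3
```

```bash
python3 -m jog '[[0,0,-2,0,0,0],[0,0,-4,0,0,0],[0,0,-8,0,0,0],[0,0,-14,0,0,0],[0,0,-20,0,0,0],[0,0,-25,0,0,0],[0,0,-30,0,0,0],[0,0,-30,0,0,0]]'
python3 -m jog '[[0,0,-30,0,0,0],[0,0,-25,0,0,0],[0,0,-15,0,0,0],[0,0,-7,0,0,0],[0,0,0,0,0,0],[0,0,0,0,0,0]]'
python3 - <<'E'
from h import *
from scipy.spatial.transform import Rotation as Ro
to([.505,-.224,.25],-3.3)
s=get_state();R=s['eef_rot'];th=np.radians(-3.1)
for d in([-1,1],[-.8,1.2],[-.6,1]):
    d=np.array([d[0],d[1],0.])/np.hypot(*d);d=Ro.from_euler('z',th).apply(d)
    a=np.cross([0,0,1],d);print('rotvec in tool for 0.6 rad',(R.T@a*.6).round(3))
print(s['q'].round(2))
E
```

```text
t: 21.05
position: [0.5058, -0.221, 0.186]
eef_rot: [[0.053, 0.999, -0.001], [0.999, -0.053, 0.0], [0.0, -0.001, -1.0]]
ft_force: [0.8, -0.1, -4.5]
grip_width: 0.115
gripper_force: 97.8
t: 21.65
position: [0.5057, -0.2207, 0.2607]
eef_rot: [[0.053, 0.999, -0.002], [0.999, -0.053, 0.001], [0.001, -0.002, -1.0]]
ft_force: [-0.5, 0.1, -3.9]
grip_width: 0.116
gripper_force: 97.9
t 21.65 pos [ 0.5057 -0.2207  0.2607] shift mm [-3.4 -0.5 10.7] tilt [-0.001  0.002  1.   ] yhead -3.03 turn 0.005 F [-0.5  0.1 -3.9] w 0.116 gf 97.9
rotvec in tool for 0.6 rad [-0.424 -0.425  0.   ]
rotvec in tool for 0.6 rad [-0.332 -0.5    0.001]
rotvec in tool for 0.6 rad [-0.308 -0.515  0.001]
[-0.16  0.36  0.64  1.96 -0.27  0.91  0.57]
```

The lifted load is 4 N, which matches the tote plus slugs. Now I tilt gradually towards the lip corner.

```bash
python3 -m jog '[[0,0,0,-0.02,-0.03,0],[0,0,0,-0.03,-0.045,0],[0,0,0,-0.03,-0.045,0],[0,0,0,-0.03,-0.045,0],[0,0,0,-0.03,-0.045,0],[0,0,0,-0.03,-0.045,0],[0,0,0,-0.03,-0.045,0],[0,0,0,-0.03,-0.045,0]]'
python3 -m jog '[[0,0,0,-0.03,-0.045,0],[0,0,0,-0.03,-0.045,0],[0,0,0,-0.03,-0.045,0],[0,0,0,-0.03,-0.045,0],[0,0,0,-0.02,-0.03,0],[0,0,0,0,0,0],[0,0,0,0,0,0],[0,0,0,0,0,0]]'
python3 -m jog '[[0,0,0,0,0,0],[0,0,0,0,0,0],[0,0,0,0,0,0],[0,0,0,0,0,0],[0,0,0,0,0,0]]'
python3 - <<'E'
from h import *
to([.505,-.224,.25]);print(get_state()['q'].round(2))
cv2.imwrite('pics/f7.png',np.vstack([np.hstack([cv2.resize(camera('wrist')[:,:,::-1],(400,300)),camera('side')[100:400,200:600,::-1]]),np.hstack([cv2.resize(camera('top')[120:270,200:400,::-1],(400,300)),cv2.resize(camera('top')[120:270,330:530,::-1],(400,300))])]))
E
```

```text
t: 22.45
position: [0.5049, -0.2207, 0.2601]
eef_rot: [[0.089, 0.975, 0.203], [0.938, -0.013, -0.347], [-0.336, 0.221, -0.916]]
ft_force: [-0.6, -0.4, -4.6]
grip_width: 0.118
gripper_force: 98.0
t: 23.25
position: [0.5067, -0.2215, 0.2614]
eef_rot: [[0.144, 0.938, 0.315], [0.846, 0.049, -0.532], [-0.514, 0.343, -0.786]]
ft_force: [0.7, -0.4, -2.9]
grip_width: 0.116
gripper_force: 98.1
t: 23.75
position: [0.5066, -0.2213, 0.2614]
eef_rot: [[0.144, 0.938, 0.316], [0.845, 0.049, -0.532], [-0.515, 0.343, -0.786]]
ft_force: [-0.0, -0.1, -4.6]
grip_width: 0.115
gripper_force: 98.1
t 23.75 pos [ 0.5066 -0.2213  0.2614] shift mm [ 3.3 -5.5  9.9] tilt [ 0.515 -0.343  0.786] yhead 3.0 turn None F [-0.  -0.1 -4.6] w 0.115 gf 98.1
[-0.92  0.46  1.25  2.34  0.27  0.18 -0.13]
```

View pics/f7.png

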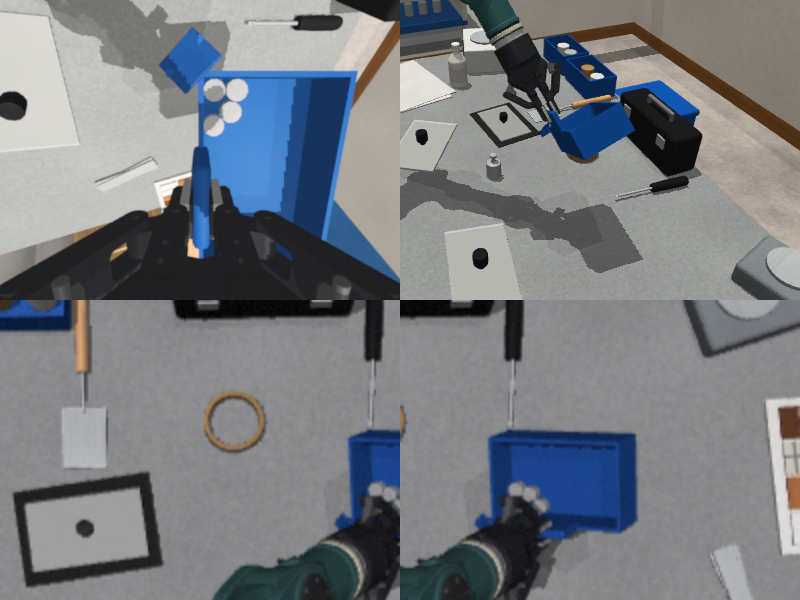

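All four slugs sit in the lip corner (wrist quadrant, 213–240, 80–125). The tote is held up at about 38°, still, and the cover is flat and centred on the mat. Handing in.

```bash
python3 -c "
from workcell import ticket
print(ticket.job_done())"
```

```text
the job is handed in; nothing more can be done
None
```

I handed the job in at about 24 s; the hand-in returned no verdict, but the last pictures show the cover flat and centred on the mat and the tote held up still at about 38° with all four slugs in the lip corner (the first knob grasp missed because the fingertips sit about 34 mm higher than described; the second held).

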